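# Knock a jammed spacer out of its clamp fixture

### The job

The green spacer is jammed under the two hooked jaws of the aluminium fixture. Pick up the wooden block, knock the spacer along the plate with it towards the end stop until it is clear of the jaws (do not touch the jammed spacer with the fingers), and set the block down on the bench, off the fixture and the tray. Then lift the spacer out and stand it upright in the blue tray, and let go.

Things in the scene. Friction and masses are not known exactly. Their poses are not given: they have to be found in the camera images.
- spacer_mid (a point): centre of the green spacer, an upright block 44 (x) x 30 (y) x 62 mm (z up), 0.11 kg; 31 mm above its foot. Two lugs, 18 mm long, 10 mm high, stick out 4.5 mm sideways at the foot of its front (+x) end: hooked jaws and a spring pad hold them; it cannot be lifted and resists sliding with 8 to 14 N. It is free once knocked 21 to 33 mm along the fixture's +x; a stop ends travel at 35 mm.
- seat (a point): where the jammed spacer's foot centre sits (within 2 mm; same axes), on top of the fixture's plate, 10 mm above the bench. x points along the plate to the end stop, the way to knock; z up. From this point: plate x -78 to +92 mm, y +-45 mm; the two dark steel jaws x +3 to +21 mm, 18 to 36 mm to either side, 17 mm high; end stop 10 mm high. The fixture is bolted down.
- block_mid (a point): centre of the loose wooden knocking block, 60 mm long (its x), 30 mm wide (its y), 50 mm high (z up), 0.1 kg, lying on the bench; the point lies half-way up, 25 mm above the bench
- tray_floor (a point): centre of the inner floor (4 mm above the bench) of the fixed blue open tray, 120 mm (x) by 100 mm (y) outside, 4 mm walls, rim 22 mm above the bench; z up
There are look-alikes about, which are no part of the job. Of the things shaped like the part that bears block_mid, the wooden one is meant.

How it is judged:
By the outcome, as a careful person would: the job done as asked, in the order asked, and still so for the second after the job is handed in, with the robot touching nothing.
It also fails if it takes over 61 s, if anything falls off the work surface, if the arm or the gripper's body presses on something with over 40 N, if the wrist force passes 120 N, or if a joint passes its speed limit or range.

### The arm

A 7-joint arm with a two-finger parallel gripper is mounted at the origin on a cart in front of the work surface, level with it; the furniture and walls round the work are solid. World frame = base frame: x ahead of the robot, y to its left, z up, the work surface at z = 0. Lengths are in m, angles in rad, forces in N, time in s.
With the tool pointing down it reaches from about 0.4 to 0.875 m from the base axis. Payload 6.5 kg.
Tool frame: the origin (TCP) lies midway between the tips of the shut fingers; the grasp point (between the pads) lies 19 mm behind it (grasp_offset is the distance from the TCP to the grasp point, in m); z points along the fingers, y is the line along which they close (so a half turn about z gives the same grasp; the last joint's range is limited). The gripper opens to 88 mm and grips with 3 to 60 N. Pads are 18 mm wide; open, the fingers measure 123 mm over their backs; the gripper's body (75 mm by 187 mm) begins 45 mm behind the grasp point.
Start: joints at [-1.197, 0.536, -0.004, 1.538, 0.003, 1.067, -0.071], TCP at [0.277, 0.588, 0.239] pointing down, gripper open.
Joint ranges: [-2.7, 2.7], [-0.37, 2.16], [-1.27, 1.26], [0.24, 2.4], [-1.31, 4.45], [0.19, 1.91], [-2.76, 2.76]. Speed limits (rad/s): [2.39, 2.39, 3.14, 3.14, 3.14, 3.14, 3.14].

### API

Orientations are given as a unit quaternion [w, x, y, z].
In Python, from cell import get_obs, grab_frame, camera_model, hand_in, grasp_offset gives the robot as it stands.
- The arm moves only by the tool jog_arm, never from a script. Its argument "increments" is a list of rows, each an object of numbers: "tx", "ty", "tz": the shift along the tool's x, y, z in mm; "rx", "ry", "rz": the turn, a rotation vector about the tool's x, y, z in rad. A call has 1 to 8 rows; each row is the pose to reach, as a shift and turn from the pose commanded when the call began, along the tool's axes at that moment; what a row does not reach only later rows make up. A row lasts 1/12 s, in which the tool goes at most 41.7 mm and 7.16 degrees, less where a joint would pass 70% of its speed; a pose out of reach is approached as far as the arm can. A call with a gripper value outside its range is refused whole. "gripper" is the closure, from 0 (fully open) to 1 (shut), set as the call begins (left out, the last holds). The fingers move at their own pace and stop on an object; the grip force is fixed at half the most. Time passes only in rows, so rows that repeat a pose let the fingers close. It gives the time, the measured TCP pose, the force, the opening and the grip force at its end, in the units of the state.
- get_obs(): the state, without advancing time (a new reading comes with each control period).
- grab_frame(name): name is "scene" or "top"; returns the picture (384x512x3 uint8, red, green, blue); there is no depth.
- camera_model(name): a dict with "vfov" (degrees; the focal length in pixels is half the picture's height over the tangent of half this angle, whatever the lens; pixels are square), "cx", "cy" (the principal point, pixels), "k1" (the pictures are not rectified: a ray, as slopes to the right and down, at radius r is drawn at 1 + k1 r^2 times it, then the intrinsics apply), "rvec" (rotation vector, rad) and "tvec" (3), from world to camera coordinates, as OpenCV has them. Camera axes: x right, y down, z forward; pixel columns grow to the right and rows downward; lengths in m; the calibration is good to about 2 mm. A picture is of the moment at which its call begins. camera_model takes no time and is no camera call.
- hand_in(): hands the job in; it is judged then, once.
The state is a dict: "time": time; "joint_pos": joint angles; "joint_velocities": joint speeds; "effort": joint torques, N m; "position": TCP position; "orientation": TCP orientation; "contact_force": force on the tool from outside, world axes, zero at the start; "wrist_torque": the same for the moment, N m; "finger_gap": finger opening in m; "finger_force": force on a finger pad.
Only numpy, scipy, OpenCV 4.12 (cv2) and the standard library are available. Lean on these libraries where they do the work, as an engineer would, in place of code of your own. Each camera call takes 0.05 s, during which the arm holds its last target. There are 200 camera calls.

## Working session

There is one attempt and no reset: what is moved stays moved. The work goes in short steps, Python scripts to look and compute and a tool call to move; the robot and the scene stay as the last step left them, time stands still between calls to the robot, and variables do not carry over. Pictures are saved under pics/ and viewed, at most 10 in all, crops included, and the job is handed in when it is done.

Besides the shell and the picture viewer there is one more tool, called after ">>>" by a JSON object that holds its "fn" and its "kwargs". jog_arm: Moves the arm, as the interface text tells. Its arguments: {"type":"object","properties":{"increments":{"type":"array","items":{"type":"object","properties":{"tx":{"type":"number"},"ty":{"type":"number"},"tz":{"type":"number"},"rx":{"type":"number"},"ry":{"type":"number"},"rz":{"type":"number"}}}},"gripper":{"type":"number"}},"required":["increments"]}

```bash
mkdir -p pics; cat > h.py <<'E'
import numpy as np, cv2
from cell import *
def K(m):
    f=192/np.tan(np.radians(m["vfov"])/2); return f
def proj(n,P):
    m=camera_model(n); R=cv2.Rodrigues(np.array(m["rvec"],float))[0]
    c=np.atleast_2d(P)@R.T+np.array(m["tvec"]); s=c[:,:2]/c[:,2:]
    r2=(s**2).sum(1,keepdims=True); return s*(1+m["k1"]*r2)*K(m)+[m["cx"],m["cy"]]
def unproj(n,px,z):
    m=camera_model(n); f=K(m); R=cv2.Rodrigues(np.array(m["rvec"],float))[0]
    d=(np.atleast_2d(px).astype(float)-[m["cx"],m["cy"]])/f; s=d.copy()
    for _ in range(30): s=d/(1+m["k1"]*(s**2).sum(1,keepdims=True))
    ray=np.c_[s,np.ones(len(s))]@R; o=-R.T@np.array(m["tvec"])
    z=np.broadcast_to(z,len(s)); return o+ray*((z-o[2])/ray[:,2])[:,None]
E
python3 - <<'E'
from h import *
o=get_obs(); print(o["position"],o["orientation"],o["time"],grasp_offset)
for n in("top","scene"):
    im=grab_frame(n)[...,::-1]; cv2.imwrite(f"pics/{n}0raw.png",im); cv2.imwrite(f"pics/{n}0.png",cv2.resize(im,(800,600),interpolation=cv2.INTER_CUBIC))
    m=camera_model(n);R=cv2.Rodrigues(np.array(m["rvec"],float))[0];print(m,-R.T@np.array(m["tvec"]))
E
```

```text
[0.27650096 0.58756822 0.23781665] [-1.07131756e-04  2.18067611e-01  9.75933257e-01 -8.84849257e-04] 0.0 0.0187
{'vfov': 56.32306888192028, 'cx': 260.34804130660365, 'cy': 193.46137409365141, 'k1': -0.0940003826433747, 'rvec': array([ 2.17654087, -2.03475966,  0.21004407]), 'tvec': array([0.09168034, 0.53991058, 0.82843162])} [0.34944404 0.11271779 0.92270864]
{'vfov': 47.861794476027015, 'cx': 255.81714780963856, 'cy': 192.3922626443267, 'k1': -0.022885332770113315, 'rvec': array([ 2.38201143, -0.6534085 ,  0.23598695]), 'tvec': array([-0.38923446,  0.34674952,  0.83751416])} [ 0.19914295 -0.42363345  0.86835791]
```

View pics/top0.png

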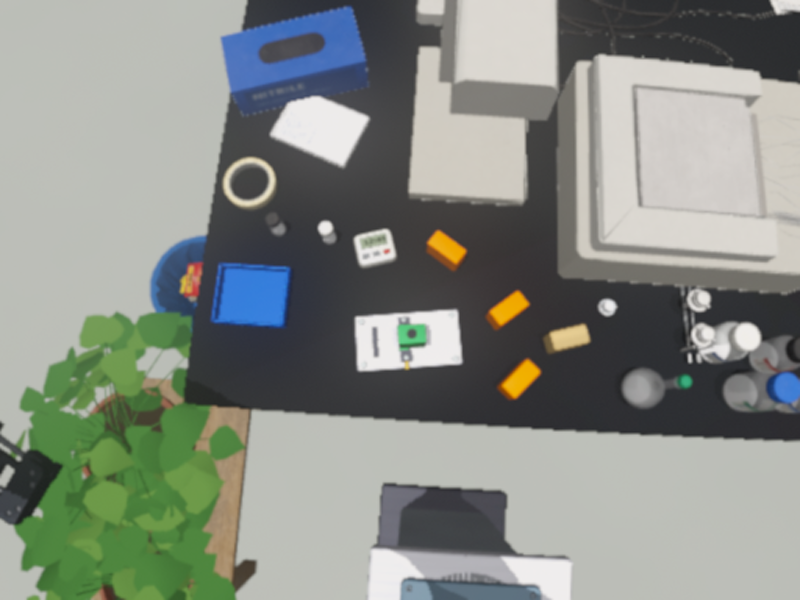

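View pics/scene0.png

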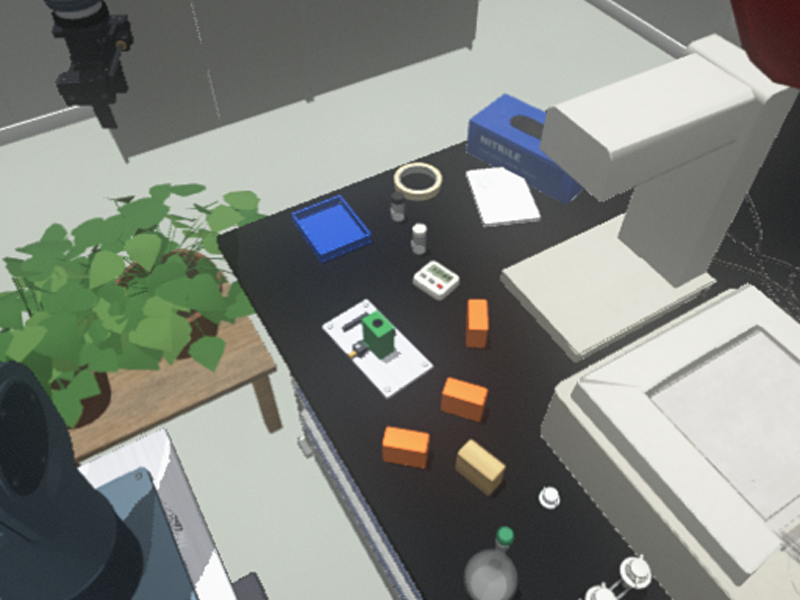

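The wooden-coloured block is at (567,338) in top and (480,467) in scene. The three orange blocks at (447,250), (508,310) and (519,379) in top have the same shape but are not wood. The fixture is at (408,340), with the end stop to the left (375,341). The tray is at (251,295). I'll confirm in enlarged crops.

```bash
python3 - <<'E'
import cv2,numpy as np
t=cv2.imread("pics/top0raw.png"); s=cv2.imread("pics/scene0raw.png")
# top crop: x 220-390,y 190-260 ; scale 4.7 
a=cv2.resize(t[185:265,220:390],(800,376),interpolation=cv2.INTER_CUBIC)
b=cv2.resize(t[160:216,125:195],(280,224),interpolation=cv2.INTER_CUBIC) # x4
c=np.zeros((600,800,3),np.uint8); c[:376]=a; c[376:600,:280]=b
c[376:600,300:556]=cv2.resize(s[275:331,283:347],(256,224),interpolation=cv2.INTER_CUBIC)
cv2.imwrite("pics/c1.png",c)
d=cv2.resize(s[180:260,195:295],(800,640),interpolation=cv2.INTER_CUBIC)[:600]
cv2.imwrite("pics/c2.png",d)
E
```

```text
(no output)
```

View pics/c1.png

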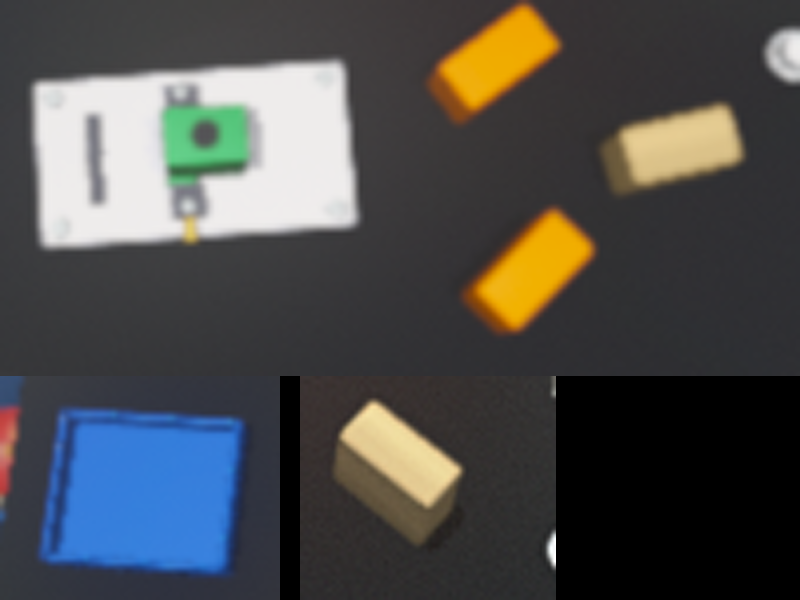

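View pics/c2.png

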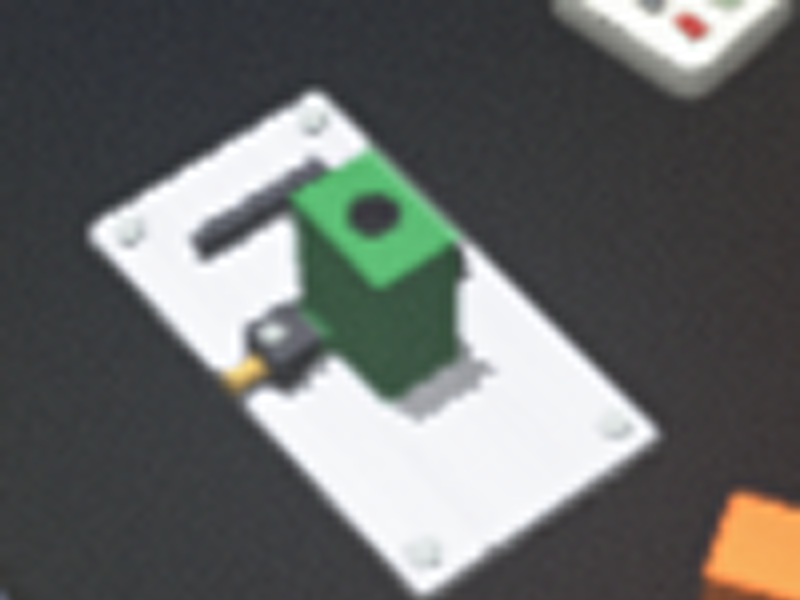

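The crop confirms it: the block at crop (680,148) shows plain tan wood, while the other two are saturated orange. Next I'll fit the poses from the corner pixels.

```bash
cat > fit.py <<'E'
from h import *
from scipy.optimize import least_squares
def pts(s,off,org,L): return (np.array(L,float)-org+.5)/s-.5+off
def rect(x0,x1,y0,y1,z): return np.array([[x0,y0,z],[x1,y0,z],[x1,y1,z],[x0,y1,z]])
def fit(model,obs,g):
    def W(p):
        c,s=np.cos(p[2]),np.sin(p[2]); return model@np.array([[c,s,0],[-s,c,0],[0,0,1]])+[p[0],p[1],0]
    f=lambda p:np.concatenate([(proj(n,W(p))-q).ravel() for n,q in obs])
    r=least_squares(f,g); return r.x,np.round(f(r.x).reshape(-1,2),1)
E
python3 - <<'E'
from fit import *
T=4.706
# order: model (x0,y0),(x1,y0),(x1,y1),(x0,y1)
pl=rect(-.078,.092,-.045,.045,.010)
pt=pts(T,[220,185],[0,0],[(343,62),(33,82),(42,247),(357,226)])
ps=pts(8,[195,180],[0,0],[(660,435),(315,92),(88,230),(422,596)])
print(unproj("top",pt,.01)); 
w=unproj("top",pt,.01);c=w.mean(0);yaw=np.arctan2(*(w[1]-w[0])[[1,0]])
for o in ([("top",pt)],[("scene",ps)],[("top",pt),("scene",ps)]): print("plate",*fit(pl,o,[c[0],c[1],yaw]))
bt=pts(T,[220,185],[0,0],[(728,103),(620,128),(634,188),(744,158)])
bs=pts(4,[283,275],[300,376],[(462,468),(375,401),(341,438),(430,508)])
w=unproj("top",bt,.05);c=w.mean(0);yaw=np.arctan2(*(w[1]-w[0])[[1,0]]);print(w)
for o in ([("top",bt)],[("scene",bs)],[("top",bt),("scene",bs)]): print("block",*fit(rect(-.03,.03,-.015,.015,.05),o,[c[0],c[1],yaw]))
tt=pts(4,[125,160],[0,376],[(243,419),(62,409),(42,562),(226,573)])
w=unproj("top",tt,.022);c=w.mean(0);yaw=np.arctan2(*(w[1]-w[0])[[1,0]]);print(w)
print("tray",*fit(rect(-.06,.06,-.05,.05,.022),[("top",tt)],[c[0],c[1],yaw]))
E
```

```text
[[0.53655877 0.04456405 0.01      ]
 [0.5139122  0.21427521 0.01      ]
 [0.4238798  0.20163517 0.01      ]
 [0.44665512 0.03246706 0.01      ]]
plate [0.481164   0.11629355 1.70480105] [[-0.2  0.1]
 [ 0.3  0.2]
 [ 0.1 -0.2]
 [-0.2 -0.1]]
plate [0.48268791 0.11543213 1.71168627] [[ 0.1 -0.1]
 [ 0.2 -0.2]
 [-0.3 -0. ]
 [ 0.   0.2]]
plate [0.48198907 0.11584691 1.70840883] [[-0.1 -0.3]
 [ 0.4  0. ]
 [ 0.4 -0.3]
 [ 0.1 -0.6]
 [-0.3  0. ]
 [ 0.  -0.2]
 [-0.6 -0.1]
 [-0.4  0.3]]
[[ 0.51984852 -0.15746764  0.05      ]
 [ 0.50273064 -0.09990972  0.05      ]
 [ 0.47146272 -0.10786717  0.05      ]
 [ 0.49099102 -0.16615731  0.05      ]]
block [ 0.49624418 -0.13284247  1.87008882] [[-0.2  0.2]
 [-0.1  0.4]
 [ 0.3 -0.6]
 [-0.1  0.1]]
block [ 0.49746882 -0.13441427  1.87361088] [[ 1.   0.2]
 [-0.4 -0.7]
 [-0.8 -0.2]
 [ 0.2  0.5]]
block [ 0.49700462 -0.13381051  1.87205657] [[ 0.2 -0.1]
 [ 0.3  0.1]
 [ 0.7 -0.9]
 [ 0.3 -0.2]
 [ 0.7  0.1]
 [-0.7 -0.8]
 [-1.2 -0.4]
 [-0.2  0.4]]
[[0.58835358 0.32829531 0.022     ]
 [0.58752002 0.44970748 0.022     ]
 [0.48489962 0.44865124 0.022     ]
 [0.48609774 0.32786449 0.022     ]]
tray [0.53665695 0.3886071  1.57844523] [[-0.3  0.4]
 [ 0.2  0.5]
 [ 0.2 -0.5]
 [-0.1 -0.4]]
```

```bash
python3 - <<'E'
from h import *
s=512/800
print("balance foot scene",unproj("scene",np.array([(545,437),(600,500),(650,550)])*s,0).round(3))
print("balance top",[unproj("top",np.array([(558,278),(700,288)])*s,z).round(3).tolist() for z in(0,.1)])
print("microscope base scene",unproj("scene",np.array([(502,275),(578,358)])*s,0).round(3))
print("vial by balance (top)",unproj("top",np.array([(607,307),(643,388)])*s,.03).round(3))
E
```

```text
balance foot scene [[ 0.614 -0.135  0.   ]
 [ 0.619 -0.247  0.   ]
 [ 0.629 -0.332  0.   ]]
balance top [[[0.604, -0.126, 0.0], [0.604, -0.378, 0.0]], [[0.577, -0.1, 0.1], [0.576, -0.325, 0.1]]]
microscope base scene [[ 0.744  0.146  0.   ]
 [ 0.744 -0.054 -0.   ]]
vial by balance (top) [[ 0.552 -0.201  0.03 ]
 [ 0.423 -0.26   0.03 ]]
```

```bash
python3 - <<'E'
from h import *
from fit import pts
s=.64
def tri(a,b):
    best=min((np.linalg.norm((unproj("top",[np.array(a)*s],z)-unproj("scene",[np.array(b)*s],z))[0]),z) for z in np.arange(0,.4,.005))
    return best,unproj("top",[np.array(a)*s],best[1]).round(3)
print("stopper",tri((685,381),(505,535)))
print("flask body",tri((643,388),(490,577)))
print("vial",tri((607,307),(550,494)))
print("balance corner",tri((600,58),(690,48)),tri((597,250),(545,437)))
print("or3",unproj("top",pts(4.706,[220,185],[0,0],[(472,290),(553,207),(597,250),(510,333)]),.05).round(3)[:,:2].tolist())
print("or2",unproj("top",pts(4.706,[220,185],[0,0],[(440,75),(525,3),(560,42),(465,115)]),.05).round(3)[:,:2].tolist())
E
```

```text
stopper ((np.float64(0.001415257868202489), np.float64(0.17)), array([[ 0.424, -0.261,  0.17 ]]))
flask body ((np.float64(0.0018025917486659518), np.float64(0.03)), array([[ 0.423, -0.26 ,  0.03 ]]))
vial ((np.float64(0.005115758423719377), np.float64(0.01)), array([[ 0.557, -0.208,  0.01 ]]))
balance corner ((np.float64(0.2532709061965998), np.float64(0.395)), array([[ 0.748, -0.071,  0.395]])) ((np.float64(0.05679421672690338), np.float64(0.07)), array([[ 0.636, -0.171,  0.07 ]]))
or3 [[0.413, -0.025], [0.459, -0.066], [0.438, -0.089], [0.393, -0.045]]
or2 [[0.525, -0.004], [0.567, -0.048], [0.547, -0.067], [0.504, -0.018]]
```

```bash
cat > go.py <<'E'
import sys; from h import *
from scipy.spatial.transform import Rotation as R
def plan(*tgts,pose=None):   # target: x,y,z (TCP, mm), yaw of tool y (deg), tool down
    o=get_obs(); p=np.array(o["position"])*1e3; q=R.from_quat(np.roll(o["orientation"],-1))
    print("t",round(o["time"],2),"p",p.round(1),"F",np.round(o["contact_force"],1),"gap",round(o["finger_gap"],4))
    for x,y,z,w in tgts:
        c,s=np.cos(np.radians(w)),np.sin(np.radians(w))
        M=R.from_matrix(np.array([[-s,c,0],[c,s,0],[0,0,-1]]).T)
        print(np.array([x,y,z,w]).round(1),"t",(q.inv().apply(np.array([x,y,z])-p)).round(1),"r",(q.inv()*M).as_rotvec().round(4)); p=np.array([x,y,z],float);q=M
E
python3 - <<'E'
from go import *
plan((497,-134,150,-72.7),(497,-134,18,-72.7))
E
```

```text
t 0.1 p [276.5 587.6 237.9] F [ 0.8 -0.3 -0.6] gap 0.0883
[ 497.  -134.   150.   -72.7] t [-506.7 -559.    88.9] r [-6.0000e-04  1.9000e-03  2.3999e+00]
[ 497.  -134.    18.   -72.7] t [  0.   0. 132.] r [0. 0. 0.]
```

>>> {"fn": "jog_arm", "kwargs": {"increments": [{"tx": -28,"ty": -31,"rz": 0.12},{"tx": -56,"ty": -62,"rz": 0.24},{"tx": -84,"ty": -93,"rz": 0.36},{"tx": -112,"ty": -124,"rz": 0.48},{"tx": -140,"ty": -155,"rz": 0.6},{"tx": -168,"ty": -186,"rz": 0.72},{"tx": -196,"ty": -217,"rz": 0.84},{"tx": -224,"ty": -248,"rz": 0.96}]}}

```text
validation failed for argument at $.in...
```

```bash
python3 -c "
from go import *
plan((497,-134,150,-72.7),(497,-134,18,-72.7)); print(get_obs()['joint_pos'])"
```

```text
t 0.1 p [276.5 587.6 237.9] F [ 0.8 -0.3 -0.6] gap 0.0883
[ 497.  -134.   150.   -72.7] t [-506.7 -559.    88.9] r [-6.0000e-04  1.9000e-03  2.3999e+00]
[ 497.  -134.    18.   -72.7] t [  0.   0. 132.] r [0. 0. 0.]
[-1.1971902   0.53711321 -0.00441449  1.53874718  0.00258559  1.0673058
 -0.07120899]
```

>>> {"fn": "jog_arm", "kwargs": {"increments": [{"tx": -28,"ty": -31,"tz": 0,"rx": 0,"ry": 0,"rz": 0.12},{"tx": -56,"ty": -62,"tz": 0,"rx": 0,"ry": 0,"rz": 0.24},{"tx": -84,"ty": -93,"tz": 0,"rx": 0,"ry": 0,"rz": 0.36},{"tx": -112,"ty": -124,"tz": 0,"rx": 0,"ry": 0,"rz": 0.48},{"tx": -140,"ty": -155,"tz": 0,"rx": 0,"ry": 0,"rz": 0.6},{"tx": -168,"ty": -186,"tz": 0,"rx": 0,"ry": 0,"rz": 0.72},{"tx": -196,"ty": -217,"tz": 0,"rx": 0,"ry": 0,"rz": 0.84},{"tx": -224,"ty": -248,"tz": 0,"rx": 0,"ry": 0,"rz": 0.96}], "gripper": 0}}

```text
time: 0.77
position: [0.3736, 0.2671, 0.2386]
orientation: [-0.0, 0.646, 0.763, -0.0]
contact_force: [1.4, -0.4, 0.0]
finger_gap: 0.0878
finger_force: 0.0
```

```bash
python3 -c "
from go import *
plan((497,-134,150,-72.7),(497,-134,18,-72.7)); print(get_obs()['joint_pos'])"
```

```text
t 0.77 p [373.6 267.1 238.6] F [ 1.4 -0.4  0. ] gap 0.0878
[ 497.  -134.   150.   -72.7] t [-415.9   55.8   88.5] r [-3.0000e-04  1.0000e-04  1.4341e+00]
[ 497.  -134.    18.   -72.7] t [  0.   0. 132.] r [0. 0. 0.]
[-0.96363884  0.21102403  0.28058487  2.03687025 -0.07422266  0.9032402
 -0.47772585]
```

>>> {"fn": "jog_arm", "kwargs": {"increments": [{"tx": -37,"ty": 5,"tz": 0,"rx": 0,"ry": 0,"rz": 0.12},{"tx": -74,"ty": 10,"tz": 0,"rx": 0,"ry": 0,"rz": 0.24},{"tx": -111,"ty": 15,"tz": 0,"rx": 0,"ry": 0,"rz": 0.36},{"tx": -148,"ty": 20,"tz": 0,"rx": 0,"ry": 0,"rz": 0.48},{"tx": -185,"ty": 25,"tz": 0,"rx": 0,"ry": 0,"rz": 0.6},{"tx": -222,"ty": 30,"tz": 0,"rx": 0,"ry": 0,"rz": 0.72},{"tx": -259,"ty": 35,"tz": 0,"rx": 0,"ry": 0,"rz": 0.84},{"tx": -296,"ty": 40,"tz": 0,"rx": 0,"ry": 0,"rz": 0.96}], "gripper": 0}}

```text
time: 1.43
position: [0.4634, -0.0174, 0.2388]
orientation: [-0.0, 0.926, 0.378, 0.0]
contact_force: [0.2, 1.3, -0.2]
finger_gap: 0.0884
finger_force: 0.0
```

```bash
python3 -c "
from go import *
plan((497,-134,150,-72.7),(497,-134,18,-72.7)); print(get_obs()['joint_pos'])"
```

```text
t 1.43 p [463.4 -17.4 238.8] F [ 0.2  1.3 -0.2] gap 0.0884
[ 497.  -134.   150.   -72.7] t [-57.7 106.8  88.7] r [-2.000e-04 -3.000e-04  4.742e-01]
[ 497.  -134.    18.   -72.7] t [  0.   0. 132.] r [0. 0. 0.]
[-0.59082547  0.24344608  0.62145426  2.04085229 -0.17924784  0.90924537
 -0.66725103]
```

>>> {"fn": "jog_arm", "kwargs": {"increments": [{"tx": -15,"ty": 27,"tz": 20,"rx": 0,"ry": 0,"rz": 0.12},{"tx": -29,"ty": 53,"tz": 45,"rx": 0,"ry": 0,"rz": 0.24},{"tx": -44,"ty": 80,"tz": 65,"rx": 0,"ry": 0,"rz": 0.36},{"tx": -57.7,"ty": 106.8,"tz": 88.7,"rx": 0,"ry": 0,"rz": 0.474},{"tx": -57.7,"ty": 106.8,"tz": 88.7,"rx": 0,"ry": 0,"rz": 0.474}], "gripper": 0}}

```text
time: 1.85
position: [0.4957, -0.1378, 0.1463]
orientation: [0.002, 0.989, 0.147, -0.003]
contact_force: [-1.1, 0.5, 0.7]
finger_gap: 0.0883
finger_force: 0.0
```

```bash
python3 -c "
from go import *
plan((497,-134,18,-72.7)); print(get_obs()['joint_pos'])"
```

```text
t 1.85 p [ 495.7 -137.8  146.3] F [-1.1  0.5  0.7] gap 0.0883
[ 497.  -134.    18.   -72.7] t [  3.1  -3.6 128.3] r [ 0.0026  0.0065 -0.0059]
[-0.32931967  0.51788728  0.66042197  1.99513782 -0.43918624  0.77766252
 -0.68609617]
```

>>> {"fn": "jog_arm", "kwargs": {"increments": [{"tx": 0,"ty": 0,"tz": 30,"rx": 0,"ry": 0,"rz": 0},{"tx": 0,"ty": 0,"tz": 60,"rx": 0,"ry": 0,"rz": 0},{"tx": 0,"ty": 0,"tz": 80,"rx": 0,"ry": 0,"rz": 0}], "gripper": 0}}

```text
time: 2.1
position: [0.4967, -0.1312, 0.068]
orientation: [-0.001, 0.988, 0.154, -0.001]
contact_force: [-0.0, 0.8, -0.3]
finger_gap: 0.0884
finger_force: 0.0
```

>>> {"fn": "jog_arm", "kwargs": {"increments": [{"tx": 0,"ty": 0,"tz": 18,"rx": 0,"ry": 0,"rz": 0},{"tx": 0,"ty": 0,"tz": 36,"rx": 0,"ry": 0,"rz": 0},{"tx": 0,"ty": 0,"tz": 52,"rx": 0,"ry": 0,"rz": 0},{"tx": 0,"ty": 0,"tz": 52,"rx": 0,"ry": 0,"rz": 0}], "gripper": 0}}

```text
time: 2.43
position: [0.4958, -0.1308, 0.0159]
orientation: [-0.001, 0.988, 0.154, -0.002]
contact_force: [-0.2, 0.1, 0.8]
finger_gap: 0.0882
finger_force: 0.0
```

```bash
python3 -c "
from go import *
plan((497,-134,18,-72.7)); print(get_obs()['joint_pos'])"
```

```text
t 2.43 p [ 495.8 -130.8   15.9] F [-0.2  0.1  0.8] gap 0.0882
[ 497.  -134.    18.   -72.7] t [ 0.1  3.4 -2.2] r [-0.0027  0.0037  0.0075]
[-0.18271055  0.72990027  0.45767215  2.02941458 -0.62710186  0.52727119
 -0.53133505]
```

>>> {"fn": "jog_arm", "kwargs": {"increments": [{"tx": 0,"ty": 3,"tz": 0,"rx": 0,"ry": 0,"rz": 0},{"tx": 0,"ty": 3,"tz": 0,"rx": 0,"ry": 0,"rz": 0},{"tx": 0,"ty": 3,"tz": 0,"rx": 0,"ry": 0,"rz": 0},{"tx": 0,"ty": 3,"tz": 0,"rx": 0,"ry": 0,"rz": 0},{"tx": 0,"ty": 3,"tz": 0,"rx": 0,"ry": 0,"rz": 0},{"tx": 0,"ty": 3,"tz": 0,"rx": 0,"ry": 0,"rz": 0}], "gripper": 1}}

```text
time: 2.93
position: [0.4991, -0.1347, 0.0189]
orientation: [-0.0, 0.988, 0.153, 0.001]
contact_force: [-1.3, 1.5, 6.8]
finger_gap: 0.0597
finger_force: 30.0
```

```bash
python3 -c "
from go import *
plan((495.8,-133,46,-72.7),(475,-150,46,-82),(475,-150,18.5,-82))"
```

```text
t 2.93 p [ 499.1 -134.7   18.9] F [-1.3  1.5  6.8] gap 0.0597
[ 495.8 -133.    46.   -72.7] t [ -2.6  -2.6 -27.1] r [-0.0001 -0.0012  0.0062]
[ 475 -150   46  -82] t [-24.9  10.    0. ] r [0.     0.     0.1623]
[ 475.  -150.    18.5  -82. ] t [ 0.   0.  27.5] r [0. 0. 0.]
```

>>> {"fn": "jog_arm", "kwargs": {"increments": [{"tx": 0,"ty": 0,"tz": -12,"rx": 0,"ry": 0,"rz": 0},{"tx": 0,"ty": 0,"tz": -25,"rx": 0,"ry": 0,"rz": 0},{"tx": -13,"ty": 5,"tz": -25,"rx": 0,"ry": 0,"rz": 0.08},{"tx": -26,"ty": 10,"tz": -25,"rx": 0,"ry": 0,"rz": 0.165},{"tx": -26,"ty": 10,"tz": -25,"rx": 0,"ry": 0,"rz": 0.165},{"tx": -26,"ty": 10,"tz": -25,"rx": 0,"ry": 0,"rz": 0.165}]}}

```text
time: 3.43
position: [0.477, -0.1526, 0.0439]
orientation: [0.0, 0.997, 0.072, 0.0]
contact_force: [0.1, 0.2, -1.2]
finger_gap: 0.0597
finger_force: 30.0
```

```bash
python3 -c "
from go import *
plan((475,-150,19,-82))"
```

```text
t 3.43 p [ 477.  -152.6   43.9] F [ 0.1  0.2 -1.2] gap 0.0597
[ 475 -150   19  -82] t [-1.6 -2.9 24.9] r [ 0.0004 -0.0007  0.0045]
```

Set it down, let go, rise, and turn a quarter.

>>> {"fn": "jog_arm", "kwargs": {"increments": [{"tx": 0,"ty": 0,"tz": 10,"rx": 0,"ry": 0,"rz": 0},{"tx": 0,"ty": 0,"tz": 18,"rx": 0,"ry": 0,"rz": 0},{"tx": 0,"ty": 0,"tz": 23,"rx": 0,"ry": 0,"rz": 0},{"tx": 0,"ty": 0,"tz": 25.5,"rx": 0,"ry": 0,"rz": 0},{"tx": 0,"ty": 0,"tz": 25.5,"rx": 0,"ry": 0,"rz": 0}]}}

```text
time: 3.85
position: [0.4771, -0.1514, 0.0181]
orientation: [-0.001, 0.997, 0.072, -0.0]
contact_force: [-4.4, 4.6, 20.6]
finger_gap: 0.0597
finger_force: 30.0
```

>>> {"fn": "jog_arm", "kwargs": {"increments": [{"tx": 0,"ty": 0,"tz": 0,"rx": 0,"ry": 0,"rz": 0},{"tx": 0,"ty": 0,"tz": 0,"rx": 0,"ry": 0,"rz": 0},{"tx": 0,"ty": 0,"tz": 0,"rx": 0,"ry": 0,"rz": 0},{"tx": 0,"ty": 0,"tz": -20,"rx": 0,"ry": 0,"rz": 0},{"tx": 0,"ty": 0,"tz": -40,"rx": 0,"ry": 0,"rz": 0},{"tx": 0,"ty": 0,"tz": -60,"rx": 0,"ry": 0,"rz": 0},{"tx": 0,"ty": 0,"tz": -60,"rx": 0,"ry": 0,"rz": 0}], "gripper": 0}}

```text
time: 4.43
position: [0.4786, -0.1531, 0.0798]
orientation: [0.001, 0.997, 0.071, 0.002]
contact_force: [0.9, -0.5, -0.2]
finger_gap: 0.088
finger_force: 0.0
```

```bash
python3 -c "
from go import *
plan((477,-152.5,80,8.0),(477,-152.5,10,8))
o=get_obs();print(o['joint_pos'],R.from_quat(np.roll(o['orientation'],-1)).as_matrix()[:,1])
im=grab_frame('top')[...,::-1]; cv2.imwrite('pics/t1.png',cv2.resize(im[180:280,240:400],(800,500),interpolation=cv2.INTER_CUBIC))"
```

```text
t 4.43 p [ 478.6 -153.1   79.8] F [ 0.9 -0.5 -0.2] gap 0.088
[ 477.  -152.5   80.     8. ] t [-1.5 -0.8 -0.2] r [ 0.0043 -0.0017 -1.5675]
[ 477.  -152.5   10.     8. ] t [ 0.  0. 70.] r [0. 0. 0.]
[-0.24602135  0.61709603  0.60237104  2.05945166 -0.58705504  0.63334749
 -0.67202275] [ 0.14240818 -0.98980659  0.00168002]
```

>>> {"fn": "jog_arm", "kwargs": {"increments": [{"tx": 0,"ty": 0,"tz": 0,"rx": 0,"ry": 0,"rz": -0.12},{"tx": 0,"ty": 0,"tz": 0,"rx": 0,"ry": 0,"rz": -0.24},{"tx": 0,"ty": 0,"tz": 0,"rx": 0,"ry": 0,"rz": -0.36},{"tx": 0,"ty": 0,"tz": 0,"rx": 0,"ry": 0,"rz": -0.48},{"tx": 0,"ty": 0,"tz": 0,"rx": 0,"ry": 0,"rz": -0.6},{"tx": 0,"ty": 0,"tz": 0,"rx": 0,"ry": 0,"rz": -0.72},{"tx": 0,"ty": 0,"tz": 0,"rx": 0,"ry": 0,"rz": -0.84},{"tx": 0,"ty": 0,"tz": 0,"rx": 0,"ry": 0,"rz": -0.96}], "gripper": 0}}

```text
time: 5.15
position: [0.4763, -0.152, 0.0763]
orientation: [-0.001, 0.85, 0.527, -0.0]
contact_force: [-0.4, -0.2, 0.2]
finger_gap: 0.0878
finger_force: 0.0
```

>>> {"fn": "jog_arm", "kwargs": {"increments": [{"tx": 0,"ty": 0,"tz": 0,"rx": 0,"ry": 0,"rz": -0.12},{"tx": 0,"ty": 0,"tz": 0,"rx": 0,"ry": 0,"rz": -0.24},{"tx": 0,"ty": 0,"tz": 0,"rx": 0,"ry": 0,"rz": -0.36},{"tx": 0,"ty": 0,"tz": 0,"rx": 0,"ry": 0,"rz": -0.48},{"tx": 0,"ty": 0,"tz": 0,"rx": 0,"ry": 0,"rz": -0.61},{"tx": 0,"ty": 0,"tz": 0,"rx": 0,"ry": 0,"rz": -0.61},{"tx": 0,"ty": 0,"tz": 0,"rx": 0,"ry": 0,"rz": -0.61}], "gripper": 0}}

```text
time: 5.73
position: [0.4764, -0.1521, 0.0767]
orientation: [-0.001, 0.656, 0.754, 0.0]
contact_force: [0.1, 0.4, 0.3]
finger_gap: 0.0881
finger_force: 0.0
```

```bash
python3 -c "
from go import *
plan((477,-152,10,8.2))
o=get_obs();print(o['joint_pos'])"
```

```text
t 5.73 p [ 476.4 -152.1   76.7] F [0.1 0.4 0.3] gap 0.0881
[ 477.  -152.    10.     8.2] t [-0.   0.7 66.7] r [-0.0008 -0.0012 -0.0044]
[ 0.0710938   0.54662683  0.18662851  2.04446818 -0.18205538  0.5669935
  0.5238916 ]
```

View pics/t1.png

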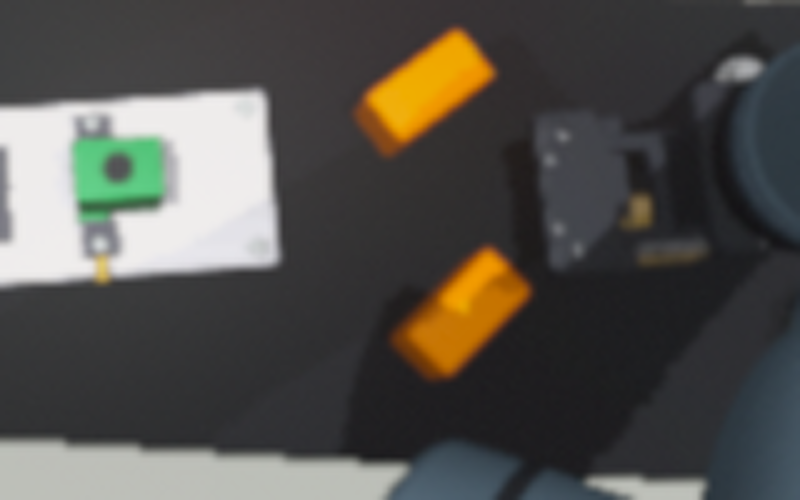

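The gripper, at crop (600,190), hides the block. The orange pieces and the fixture are undisturbed. Next I descend and grip the block across its width.

>>> {"fn": "jog_arm", "kwargs": {"increments": [{"tx": 0,"ty": 0.7,"tz": 20,"rx": 0,"ry": 0,"rz": 0},{"tx": 0,"ty": 0.7,"tz": 40,"rx": 0,"ry": 0,"rz": 0},{"tx": 0,"ty": 0.7,"tz": 58,"rx": 0,"ry": 0,"rz": 0},{"tx": 0,"ty": 0.7,"tz": 66,"rx": 0,"ry": 0,"rz": 0},{"tx": 0,"ty": 0.7,"tz": 66,"rx": 0,"ry": 0,"rz": 0}], "gripper": 0}}

```text
time: 6.15
position: [0.4761, -0.1518, 0.0097]
orientation: [-0.002, 0.656, 0.755, -0.001]
contact_force: [0.2, 0.4, 0.3]
finger_gap: 0.0884
finger_force: 0.0
```

>>> {"fn": "jog_arm", "kwargs": {"increments": [{"tx": 0,"ty": 0,"tz": 0,"rx": 0,"ry": 0,"rz": 0},{"tx": 0,"ty": 0,"tz": 0,"rx": 0,"ry": 0,"rz": 0},{"tx": 0,"ty": 0,"tz": 0,"rx": 0,"ry": 0,"rz": 0},{"tx": 0,"ty": 0,"tz": 0,"rx": 0,"ry": 0,"rz": 0},{"tx": 0,"ty": 0,"tz": 0,"rx": 0,"ry": 0,"rz": 0},{"tx": 0,"ty": 0,"tz": 0,"rx": 0,"ry": 0,"rz": 0},{"tx": 0,"ty": 0,"tz": 0,"rx": 0,"ry": 0,"rz": 0}], "gripper": 1}}

```text
time: 6.73
position: [0.4777, -0.1523, 0.0118]
orientation: [0.0, 0.655, 0.755, 0.0]
contact_force: [-0.2, 0.1, 0.9]
finger_gap: 0.0435
finger_force: 0.0
```

```bash
python3 -c "
from go import *
a=np.radians(97.9);u=np.array([np.cos(a),np.sin(a)]);S=np.array([482,116])
f=lambda d:tuple(S+u*d)
plan((477,-152,90,8.2),(*f(-95),90,7.9),(*f(-95),24,7.9),(*f(-56),24,7.9))"
```

```text
t 6.73 p [ 477.7 -152.3   11.8] F [-0.2  0.1  0.9] gap 0.0435
[ 477.  -152.    90.     8.2] t [  0.4  -0.6 -78.2] r [ 0.0005  0.0002 -0.0012]
[495.1  21.9  90.    7.9] t [169.5  42.7   0. ] r [0.     0.     0.0052]
[495.1  21.9  24.    7.9] t [ 0.  0. 66.] r [0. 0. 0.]
[489.7  60.5  24.    7.9] t [39. -0.  0.] r [0. 0. 0.]
```

>>> {"fn": "jog_arm", "kwargs": {"increments": [{"tx": 0,"ty": 0,"tz": 0,"rx": 0,"ry": 0,"rz": 0},{"tx": 0,"ty": 0,"tz": 0,"rx": 0,"ry": 0,"rz": 0},{"tx": 0,"ty": 0,"tz": 0,"rx": 0,"ry": 0,"rz": 0},{"tx": 0,"ty": 0,"tz": 0,"rx": 0,"ry": 0,"rz": 0},{"tx": 0,"ty": 0,"tz": 0,"rx": 0,"ry": 0,"rz": 0}]}}

```text
time: 7.15
position: [0.4774, -0.1523, 0.0115]
orientation: [-0.0, 0.655, 0.755, -0.0]
contact_force: [-1.4, -0.3, 1.8]
finger_gap: 0.0297
finger_force: 30.0
```

>>> {"fn": "jog_arm", "kwargs": {"increments": [{"tx": 0,"ty": 0,"tz": -15,"rx": 0,"ry": 0,"rz": 0},{"tx": 0,"ty": 0,"tz": -40,"rx": 0,"ry": 0,"rz": 0},{"tx": 0,"ty": 0,"tz": -70,"rx": 0,"ry": 0,"rz": 0},{"tx": 0,"ty": 0,"tz": -90,"rx": 0,"ry": 0,"rz": 0},{"tx": 0,"ty": 0,"tz": -90,"rx": 0,"ry": 0,"rz": 0},{"tx": 0,"ty": 0,"tz": -90,"rx": 0,"ry": 0,"rz": 0}]}}

```text
time: 7.65
position: [0.4783, -0.1523, 0.1021]
orientation: [0.001, 0.655, 0.756, 0.001]
contact_force: [0.1, -0.3, -1.8]
finger_gap: 0.0297
finger_force: 30.0
```

```bash
python3 -c "
from go import *
a=np.radians(97.9);u=np.array([np.cos(a),np.sin(a)]);S=np.array([482,116])
f=lambda d:tuple(S+u*d)
plan((*f(-95),100,7.9),(*f(-95),24,7.9),(*f(-56),24,7.9))
o=get_obs();print(o['finger_force'],R.from_quat(np.roll(o['orientation'],-1)).as_matrix()[:,1])
im=grab_frame('scene')[...,::-1]; cv2.imwrite('pics/s1.png',cv2.resize(im[150:350,180:430],(750,600),interpolation=cv2.INTER_CUBIC))"
```

```text
t 7.65 p [ 478.3 -152.3  102.1] F [ 0.1 -0.3 -1.8] gap 0.0297
[495.1  21.9 100.    7.9] t [170.1  41.3   2.1] r [0.0022 0.0007 0.0043]
[495.1  21.9  24.    7.9] t [ 0.  0. 76.] r [0. 0. 0.]
[489.7  60.5  24.    7.9] t [39. -0.  0.] r [0. 0. 0.]
29.999921140260994 [0.98990729 0.14169972 0.00217737]
```

View pics/s1.png

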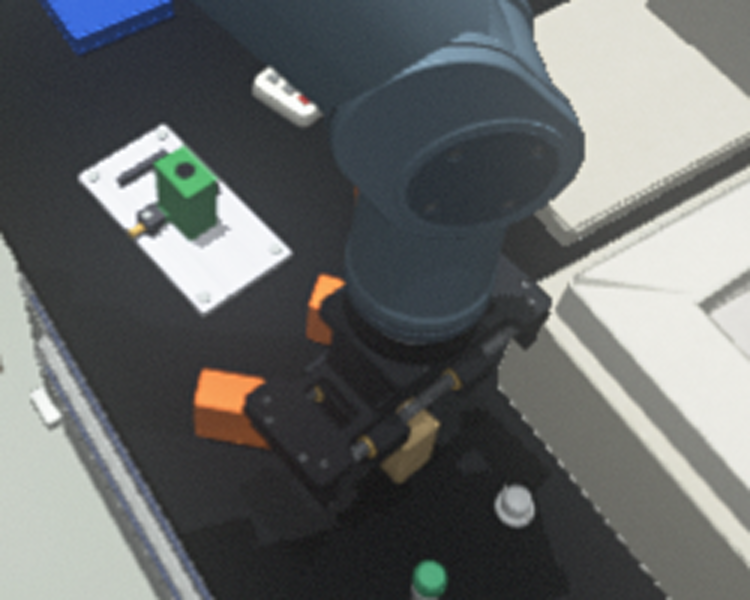

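>>> {"fn": "jog_arm", "kwargs": {"increments": [{"tx": 34,"ty": 8,"tz": 0,"rx": 0,"ry": 0,"rz": 0},{"tx": 70,"ty": 17,"tz": 0,"rx": 0,"ry": 0,"rz": 0},{"tx": 106,"ty": 26,"tz": 0,"rx": 0,"ry": 0,"rz": 0},{"tx": 142,"ty": 35,"tz": 0,"rx": 0,"ry": 0,"rz": 0},{"tx": 170,"ty": 41.5,"tz": 0,"rx": 0,"ry": 0,"rz": 0.004},{"tx": 170,"ty": 41.5,"tz": 0,"rx": 0,"ry": 0,"rz": 0.004},{"tx": 170,"ty": 41.5,"tz": 0,"rx": 0,"ry": 0,"rz": 0.004}]}}

```text
time: 8.28
position: [0.4936, 0.0237, 0.1]
orientation: [-0.001, 0.655, 0.756, -0.001]
contact_force: [-0.6, -0.5, -1.7]
finger_gap: 0.0296
finger_force: 30.0
```

```bash
python3 -c "
from go import *
a=np.radians(97.9);u=np.array([np.cos(a),np.sin(a)]);S=np.array([482,116])
f=lambda d:tuple(S+u*d)
plan((*f(-95),25,7.9),(*f(-56),25,7.9))"
```

```text
t 8.28 p [493.6  23.7 100. ] F [-0.6 -0.5 -1.7] gap 0.0296
[495.1  21.9  25.    7.9] t [-2.   1.4 75. ] r [-0.0026 -0.0004  0.0043]
[489.7  60.5  25.    7.9] t [39. -0.  0.] r [0. 0. 0.]
```

>>> {"fn": "jog_arm", "kwargs": {"increments": [{"tx": -2,"ty": 1,"tz": 25,"rx": 0,"ry": 0,"rz": 0},{"tx": -2,"ty": 1,"tz": 50,"rx": 0,"ry": 0,"rz": 0},{"tx": -2,"ty": 1,"tz": 66,"rx": 0,"ry": 0,"rz": 0},{"tx": -2,"ty": 1,"tz": 74,"rx": 0,"ry": 0,"rz": 0},{"tx": -2,"ty": 1,"tz": 74,"rx": 0,"ry": 0,"rz": 0},{"tx": -2,"ty": 1,"tz": 74,"rx": 0,"ry": 0,"rz": 0}]}}

```text
time: 8.78
position: [0.4955, 0.0189, 0.0273]
orientation: [-0.0, 0.657, 0.754, -0.001]
contact_force: [0.2, -0.2, -0.8]
finger_gap: 0.0298
finger_force: 30.0
```

```bash
cat >> go.py <<'E'
def avg(n=5):
    P=[]
    for _ in range(n): im=grab_frame("top"); P.append(np.array(get_obs()["position"])*1e3)
    print("avg",np.mean(P,0).round(2),"sd",np.std(P,0).round(2)); return im
E
python3 -c "
from go import *
a=np.radians(97.9);u=np.array([np.cos(a),np.sin(a)]);S=np.array([482,116])
f=lambda d:tuple(S+u*d)
im=avg(6)[...,::-1]
plan((*f(-55),25,7.9))
cv2.imwrite('pics/t2.png',cv2.resize(im[180:260,215:335],(800,533),interpolation=cv2.INTER_CUBIC))"
```

```text
avg [496.44  19.72  28.27] sd [0.17 0.32 0.18]
t 9.08 p [496.4  20.1  28.3] F [-0.1  0.5 -1.1] gap 0.0299
[489.6  61.5  25.    7.9] t [42.  -1.1  3.3] r [ 0.0015 -0.      0.0002]
```

View pics/t2.png

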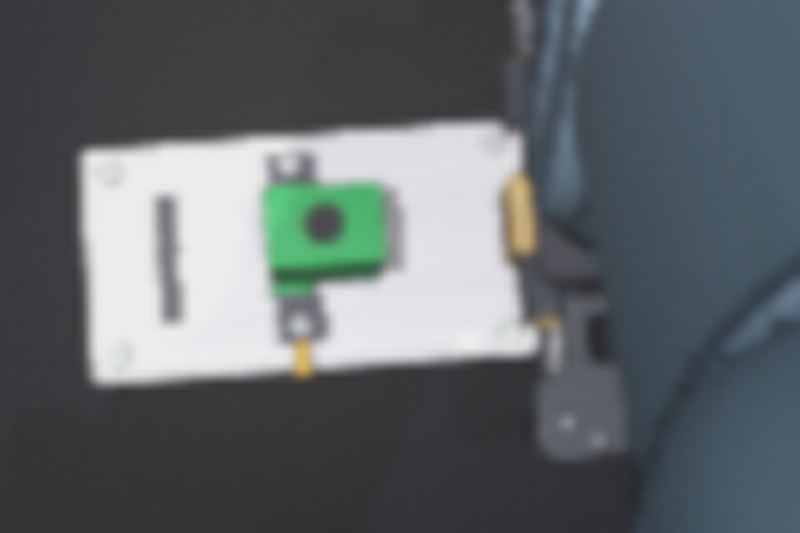

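The block's front edge is at crop (505,177) to (510,257) and the spacer top is at about (265,188) to (384,262). I'll check lateral alignment in the fixture frame.

```bash
python3 -c "
from fit import *
a=np.radians(97.9);u=np.array([np.cos(a),np.sin(a)]);v=np.array([-u[1],u[0]]);S=np.array([.482,.116])
for L,z in (([(505,177),(510,257)],.0665),([(265,188),(382,183),(384,262),(269,268)],.072)):
    w=unproj('top',pts(6.667,[215,180],[0,0],L),z)[:,:2]-S; print((np.c_[w@u,w@v]*1e3).round(1))
t=np.array([.4964,.0197])-S; print(t@u,t@v)"
```

```text
[[-65.4 -13.2]
 [-64.7  16.2]]
[[ 21.8 -14.4]
 [-20.4 -13.2]
 [-18.9  15.5]
 [ 22.3  14.7]]
-0.09736526277278407 -0.0010274264872544433
```

>>> {"fn": "jog_arm", "kwargs": {"increments": [{"tx": 12,"ty": 1,"tz": 3,"rx": 0,"ry": 0,"rz": 0},{"tx": 26,"ty": 1,"tz": 3,"rx": 0,"ry": 0,"rz": 0},{"tx": 36,"ty": 1,"tz": 3,"rx": 0,"ry": 0,"rz": 0},{"tx": 36,"ty": 1,"tz": 3,"rx": 0,"ry": 0,"rz": 0}]}}

```text
time: 9.42
position: [0.4915, 0.0594, 0.0245]
orientation: [-0.001, 0.655, 0.756, 0.001]
contact_force: [-0.2, -0.5, -0.9]
finger_gap: 0.0303
finger_force: 30.0
```

>>> {"fn": "jog_arm", "kwargs": {"increments": [{"tx": 3,"ty": 0,"tz": 0,"rx": 0,"ry": 0,"rz": 0},{"tx": 6,"ty": 0,"tz": 0,"rx": 0,"ry": 0,"rz": 0},{"tx": 10,"ty": 0,"tz": 0,"rx": 0,"ry": 0,"rz": 0},{"tx": 14,"ty": 0,"tz": 0,"rx": 0,"ry": 0,"rz": 0},{"tx": 18,"ty": 0,"tz": 0,"rx": 0,"ry": 0,"rz": 0},{"tx": 18,"ty": 0,"tz": 0,"rx": 0,"ry": 0,"rz": 0}]}}

```text
time: 9.92
position: [0.4899, 0.0704, 0.0248]
orientation: [0.001, 0.658, 0.753, -0.001]
contact_force: [0.6, -7.5, 1.4]
finger_gap: 0.03
finger_force: 30.0
```

```bash
cat >> go.py <<'E'
def fix():
    a=np.radians(97.9);u=np.array([np.cos(a),np.sin(a)]);v=np.array([-u[1],u[0]]);w=np.array(get_obs()["position"])[:2]*1e3-[482,116]; print("fixture x,y",(w@u).round(1),(w@v).round(1))
E
python3 -c "
from go import *
im=avg(3)[...,::-1]; fix(); plan()
cv2.imwrite('pics/t3.png',cv2.resize(im[180:260,215:335],(800,533),interpolation=cv2.INTER_CUBIC))"
```

```text
avg [489.86  70.44  24.74] sd [0.01 0.01 0.  ]
fixture x,y -46.2 -1.5
t 10.07 p [489.9  70.4  24.7] F [ 1.5 -8.   0.5] gap 0.0297
```

View pics/t3.png

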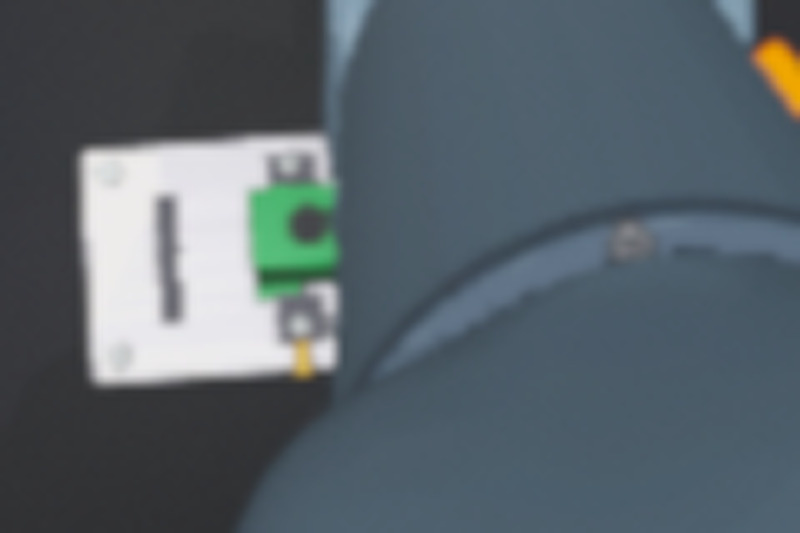

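The spacer's leading edge has moved from crop column 265 to 250, so it is sliding, about 6 mm so far. It needs about 21 mm more.

>>> {"fn": "jog_arm", "kwargs": {"increments": [{"tx": 4,"ty": 0,"tz": 0,"rx": 0,"ry": 0,"rz": 0},{"tx": 8,"ty": 0,"tz": 0,"rx": 0,"ry": 0,"rz": 0},{"tx": 12,"ty": 0,"tz": 0,"rx": 0,"ry": 0,"rz": 0},{"tx": 16,"ty": 0,"tz": 0,"rx": 0,"ry": 0,"rz": 0},{"tx": 19,"ty": 0,"tz": 0,"rx": 0,"ry": 0,"rz": 0},{"tx": 20,"ty": 0,"tz": 0,"rx": 0,"ry": 0,"rz": 0},{"tx": 20,"ty": 0,"tz": 0,"rx": 0,"ry": 0,"rz": 0}]}}

```text
time: 10.65
position: [0.4866, 0.0943, 0.0245]
orientation: [-0.0, 0.656, 0.755, 0.0]
contact_force: [0.4, 0.4, -0.5]
finger_gap: 0.03
finger_force: 30.0
```

```bash
python3 -c "
from go import *
im=avg(2); fix(); plan()
from h import *
r=im[195:232,240:275].astype(int); g=(r[...,1]>r[...,0]+40)&(r[...,1]>r[...,2]+25)
ys,xs=np.nonzero(g); print('green cols',xs.min()+240,'rows',ys.min()+195,ys.max()+195)
cv2.imwrite('pics/t4raw.png',im[...,::-1])
t0=cv2.imread('pics/top0raw.png')[...,::-1][195:232,240:275].astype(int); g=(t0[...,1]>t0[...,0]+40)&(t0[...,1]>t0[...,2]+25); print('before',np.nonzero(g)[1].min()+240)
a=np.radians(97.9);u=np.array([np.cos(a),np.sin(a)]);S=np.array([.482,.116])
for d in(0,.02,.025,.03,.035): print(d,proj('top',[[*(S+u*(.022+d)),.072]]).round(1))
"
```

```text
avg [486.58  93.93  24.51] sd [0.   0.13 0.  ]
fixture x,y -22.6 -1.5
t 10.75 p [486.6  93.8  24.5] F [-0.4 -0.6 -1. ] gap 0.0296
green cols 241 rows 209 224
before 254
0 [[254.7 213.7]]
0.02 [[246.3 214.3]]
0.025 [[244.2 214.4]]
0.03 [[242.2 214.5]]
0.035 [[240.1 214.7]]
```

Wrist force is back to zero and the leading edge is at column 241, about 30 mm of travel, so the spacer is clear. I'll back off, rise, and carry the block to the open bench.

>>> {"fn": "jog_arm", "kwargs": {"increments": [{"tx": -20,"ty": 0,"tz": 0,"rx": 0,"ry": 0,"rz": 0},{"tx": -45,"ty": 0,"tz": 0,"rx": 0,"ry": 0,"rz": 0},{"tx": -70,"ty": 0,"tz": -20,"rx": 0,"ry": 0,"rz": 0},{"tx": -90,"ty": 0,"tz": -50,"rx": 0,"ry": 0,"rz": 0},{"tx": -100,"ty": 0,"tz": -80,"rx": 0,"ry": 0,"rz": 0},{"tx": -120,"ty": -6,"tz": -80,"rx": 0,"ry": 0,"rz": 0},{"tx": -150,"ty": -18,"tz": -80,"rx": 0,"ry": 0,"rz": 0},{"tx": -180,"ty": -30,"tz": -80,"rx": 0,"ry": 0,"rz": 0}]}}

```text
time: 11.42
position: [0.4822, -0.0894, 0.1053]
orientation: [0.001, 0.656, 0.755, 0.001]
contact_force: [0.4, -0.4, -0.6]
finger_gap: 0.0298
finger_force: 30.0
```

```bash
python3 -c "
from go import *
plan((477,-152,105,8),(477,-152,13,8))"
```

```text
t 11.42 p [482.2 -89.4 105.3] F [ 0.4 -0.4 -0.6] gap 0.0298
[ 477 -152  105    8] t [-61.3 -13.9   0.2] r [ 0.002  -0.0001  0.0005]
[ 477 -152   13    8] t [ 0.  0. 92.] r [0. 0. 0.]
```

>>> {"fn": "jog_arm", "kwargs": {"increments": [{"tx": -30,"ty": -7,"tz": 0,"rx": 0,"ry": 0,"rz": 0},{"tx": -60,"ty": -14,"tz": 0,"rx": 0,"ry": 0,"rz": 0},{"tx": -60,"ty": -14,"tz": 20,"rx": 0,"ry": 0,"rz": 0},{"tx": -60,"ty": -14,"tz": 45,"rx": 0,"ry": 0,"rz": 0},{"tx": -60,"ty": -14,"tz": 70,"rx": 0,"ry": 0,"rz": 0},{"tx": -60,"ty": -14,"tz": 84,"rx": 0,"ry": 0,"rz": 0},{"tx": -60,"ty": -14,"tz": 84,"rx": 0,"ry": 0,"rz": 0},{"tx": -60,"ty": -14,"tz": 84,"rx": 0,"ry": 0,"rz": 0}]}}

```text
time: 12.08
position: [0.4756, -0.1503, 0.0202]
orientation: [-0.001, 0.657, 0.754, -0.0]
contact_force: [-0.4, -0.3, -0.7]
finger_gap: 0.0297
finger_force: 30.0
```

```bash
python3 -c "
from go import *
plan((477,-152,12,8))"
```

```text
t 12.08 p [ 475.6 -150.3   20.2] F [-0.4 -0.3 -0.7] gap 0.0297
[ 477 -152   12    8] t [-1.9  1.2  8.2] r [-0.0014 -0.0006 -0.0018]
```

>>> {"fn": "jog_arm", "kwargs": {"increments": [{"tx": 0,"ty": 0,"tz": 4,"rx": 0,"ry": 0,"rz": 0},{"tx": 0,"ty": 0,"tz": 7,"rx": 0,"ry": 0,"rz": 0},{"tx": 0,"ty": 0,"tz": 8.5,"rx": 0,"ry": 0,"rz": 0},{"tx": 0,"ty": 0,"tz": 8.5,"rx": 0,"ry": 0,"rz": 0}]}}

```text
time: 12.42
position: [0.4763, -0.1503, 0.0123]
orientation: [0.0, 0.657, 0.754, 0.0]
contact_force: [1.0, 0.4, -0.9]
finger_gap: 0.0294
finger_force: 30.0
```

>>> {"fn": "jog_arm", "kwargs": {"increments": [{"tx": 0,"ty": 0,"tz": 0,"rx": 0,"ry": 0,"rz": 0},{"tx": 0,"ty": 0,"tz": 0,"rx": 0,"ry": 0,"rz": 0},{"tx": 0,"ty": 0,"tz": 0,"rx": 0,"ry": 0,"rz": 0},{"tx": 0,"ty": 0,"tz": -15,"rx": 0,"ry": 0,"rz": 0},{"tx": 0,"ty": 0,"tz": -45,"rx": 0,"ry": 0,"rz": 0},{"tx": 0,"ty": 0,"tz": -80,"rx": 0,"ry": 0,"rz": 0},{"tx": 0,"ty": 0,"tz": -120,"rx": 0,"ry": 0,"rz": 0},{"tx": 0,"ty": 0,"tz": -120,"rx": 0,"ry": 0,"rz": 0}], "gripper": 0}}

```text
time: 13.08
position: [0.48, -0.1517, 0.1383]
orientation: [0.005, 0.657, 0.754, 0.003]
contact_force: [0.9, -0.1, -0.6]
finger_gap: 0.0811
finger_force: 0.0
```

```bash
python3 -c "
from go import *
a=np.radians(97.9);u=np.array([np.cos(a),np.sin(a)]);S=np.array([482,116])
plan((*(S-u*90),132,7.9))
im=grab_frame('top')[...,::-1];cv2.imwrite('pics/t5raw.png',im)
cv2.imwrite('pics/t5.png',cv2.resize(im[180:260,215:335],(800,533),interpolation=cv2.INTER_CUBIC))"
```

```text
t 13.08 p [ 480.  -151.7  138.3] F [ 0.9 -0.1 -0.6] gap 0.0811
[494.4  26.9 132.    7.9] t [174.9  38.6   6.1] r [ 0.01    0.0034 -0.0006]
```

View pics/t5.png

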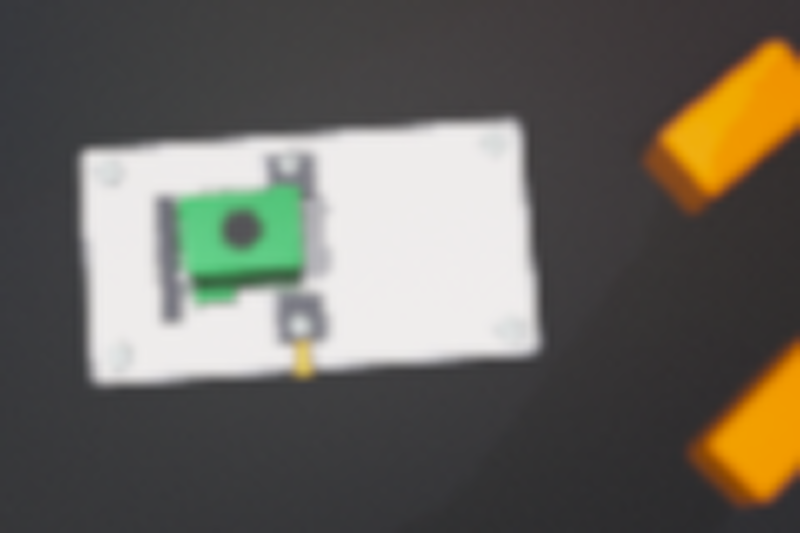

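The spacer stands upright against the end stop, with its top spanning crop (178,197) to (303,270). Its lug at (215,295) is well clear of the jaw at (300,318). I'll fit its pose.

```bash
python3 -c "
from fit import *; from go import *
q=pts(6.667,[215,180],[0,0],[(301,187),(178,197),(190,278),(303,270)])
w=unproj('top',q,.072);c=w.mean(0)
p,r=fit(rect(-.022,.022,-.015,.015,.072),[('top',q)],[c[0],c[1],1.7]);print(p,np.degrees(p[2]),r.tolist())
x,y=p[:2]*1e3
plan((x,y,138,7.9),(x,y,37,7.9))"
```

```text
[0.47638929 0.14633182 1.71922994] 98.5046195835689 [[-0.1, -0.0], [0.2, -0.0], [-0.8, 0.2], [0.7, -0.1]]
t 13.13 p [ 478.8 -151.1  135.7] F [ 0.7 -1.2  0.4] gap 0.0849
[476.4 146.3 138.    7.9] t [294.9  38.4  -2.7] r [ 0.0074  0.0024 -0.0001]
[476.4 146.3  37.    7.9] t [  0.   0. 101.] r [0. 0. 0.]
```

>>> {"fn": "jog_arm", "kwargs": {"increments": [{"tx": 38,"ty": 5,"tz": 0,"rx": 0,"ry": 0,"rz": 0},{"tx": 78,"ty": 10,"tz": 0,"rx": 0,"ry": 0,"rz": 0},{"tx": 118,"ty": 15,"tz": 0,"rx": 0,"ry": 0,"rz": 0},{"tx": 158,"ty": 21,"tz": 0,"rx": 0,"ry": 0,"rz": 0},{"tx": 198,"ty": 26,"tz": 0,"rx": 0,"ry": 0,"rz": 0},{"tx": 238,"ty": 31,"tz": 0,"rx": 0,"ry": 0,"rz": 0},{"tx": 270,"ty": 36,"tz": 0,"rx": 0,"ry": 0,"rz": 0},{"tx": 293,"ty": 39,"tz": 0,"rx": 0,"ry": 0,"rz": 0}], "gripper": 0}}

```text
time: 13.8
position: [0.4733, 0.1491, 0.1312]
orientation: [-0.001, 0.655, 0.755, -0.0]
contact_force: [-0.0, 0.0, -0.3]
finger_gap: 0.0878
finger_force: 0.0
```

```bash
python3 -c "
from go import *
avg(3)
plan((476.4,146.3,100,7.9),(476.4,146.3,35,8.2))"
```

```text
avg [473.38 150.27 131.21] sd [0.11 2.53 0.04]
t 13.95 p [473.5 147.2 131.2] F [-0.2 -1.   0.7] gap 0.0881
[476.4 146.3 100.    7.9] t [-1.3  2.8 31.2] r [-0.0013 -0.0002  0.0044]
[476.4 146.3  35.    8.2] t [ 0.  0. 65.] r [ 0.      0.     -0.0052]
```

>>> {"fn": "jog_arm", "kwargs": {"increments": [{"tx": -1,"ty": 3,"tz": 20,"rx": 0,"ry": 0,"rz": 0},{"tx": -1,"ty": 3,"tz": 40,"rx": 0,"ry": 0,"rz": 0},{"tx": -1,"ty": 3,"tz": 65,"rx": 0,"ry": 0,"rz": 0},{"tx": -1,"ty": 3,"tz": 85,"rx": 0,"ry": 0,"rz": 0},{"tx": -1,"ty": 3,"tz": 95,"rx": 0,"ry": 0,"rz": 0},{"tx": -1,"ty": 3,"tz": 95,"rx": 0,"ry": 0,"rz": 0},{"tx": -1,"ty": 3,"tz": 95,"rx": 0,"ry": 0,"rz": 0}], "gripper": 0}}

```text
time: 14.53
position: [0.4774, 0.1436, 0.037]
orientation: [-0.0, 0.657, 0.754, -0.001]
contact_force: [-0.3, -0.2, -0.2]
finger_gap: 0.0882
finger_force: 0.0
```

```bash
python3 -c "
from go import *
avg(2)
plan((476.4,146.3,35,7.9))"
```

```text
avg [478.16 144.23  37.79] sd [0.15 0.18 0.17]
t 14.63 p [478.3 144.4  38. ] F [ 0.4  0.3 -0. ] gap 0.0882
[476.4 146.3  35.    7.9] t [ 2.1 -1.6  3. ] r [ 0.0015 -0.0001 -0.0005]
```

Fix the small offset, then close.

>>> {"fn": "jog_arm", "kwargs": {"increments": [{"tx": 2,"ty": -1.6,"tz": 2,"rx": 0,"ry": 0,"rz": 0},{"tx": 2,"ty": -1.6,"tz": 2,"rx": 0,"ry": 0,"rz": 0},{"tx": 2,"ty": -1.6,"tz": 2,"rx": 0,"ry": 0,"rz": 0}], "gripper": 0}}

```text
time: 14.88
position: [0.4758, 0.1468, 0.0356]
orientation: [0.0, 0.656, 0.754, 0.0]
contact_force: [0.3, 0.9, -0.6]
finger_gap: 0.088
finger_force: 0.0
```

>>> {"fn": "jog_arm", "kwargs": {"increments": [{"tx": 0,"ty": 0,"tz": 0,"rx": 0,"ry": 0,"rz": 0},{"tx": 0,"ty": 0,"tz": 0,"rx": 0,"ry": 0,"rz": 0},{"tx": 0,"ty": 0,"tz": 0,"rx": 0,"ry": 0,"rz": 0},{"tx": 0,"ty": 0,"tz": 0,"rx": 0,"ry": 0,"rz": 0},{"tx": 0,"ty": 0,"tz": 0,"rx": 0,"ry": 0,"rz": 0},{"tx": 0,"ty": 0,"tz": 0,"rx": 0,"ry": 0,"rz": 0},{"tx": 0,"ty": 0,"tz": 0,"rx": 0,"ry": 0,"rz": 0},{"tx": 0,"ty": 0,"tz": 0,"rx": 0,"ry": 0,"rz": 0}], "gripper": 1}}

```text
time: 15.55
position: [0.4757, 0.1464, 0.035]
orientation: [0.0, 0.657, 0.754, -0.0]
contact_force: [-1.3, 0.3, -0.4]
finger_gap: 0.0367
finger_force: 0.0
```

>>> {"fn": "jog_arm", "kwargs": {"increments": [{"tx": 0,"ty": 0,"tz": 0,"rx": 0,"ry": 0,"rz": 0},{"tx": 0,"ty": 0,"tz": 0,"rx": 0,"ry": 0,"rz": 0},{"tx": 0,"ty": 0,"tz": 0,"rx": 0,"ry": 0,"rz": 0}]}}

```text
time: 15.8
position: [0.4759, 0.1465, 0.0351]
orientation: [0.0, 0.657, 0.754, 0.0]
contact_force: [1.2, 0.5, 0.1]
finger_gap: 0.0298
finger_force: 30.0
```

>>> {"fn": "jog_arm", "kwargs": {"increments": [{"tx": 0,"ty": 0,"tz": -4,"rx": 0,"ry": 0,"rz": 0},{"tx": 0,"ty": 0,"tz": -10,"rx": 0,"ry": 0,"rz": 0},{"tx": 0,"ty": 0,"tz": -10,"rx": 0,"ry": 0,"rz": 0}]}}

```text
time: 16.05
position: [0.476, 0.1465, 0.046]
orientation: [0.0, 0.657, 0.754, 0.0]
contact_force: [0.7, -0.5, -0.9]
finger_gap: 0.0297
finger_force: 30.0
```

```bash
python3 -c "
from go import *
plan((474,150,110,7.9),(537,389,110,0),(537,389,31,0))"
```

```text
t 16.05 p [476.  146.5  46. ] F [ 0.7 -0.5 -0.9] gap 0.0297
[474.  150.  110.    7.9] t [  3.7  -1.4 -64. ] r [ 0.0008 -0.0002  0.    ]
[537 389 110   0] t [228.1  95.3   0. ] r [0.     0.     0.1379]
[537 389  31   0] t [ 0.  0. 79.] r [0. 0. 0.]
```

>>> {"fn": "jog_arm", "kwargs": {"increments": [{"tx": 0,"ty": 0,"tz": -20,"rx": 0,"ry": 0,"rz": 0},{"tx": 0,"ty": 0,"tz": -45,"rx": 0,"ry": 0,"rz": 0},{"tx": 0,"ty": 0,"tz": -64,"rx": 0,"ry": 0,"rz": 0},{"tx": 25,"ty": 10,"tz": -64,"rx": 0,"ry": 0,"rz": 0.02},{"tx": 55,"ty": 22,"tz": -64,"rx": 0,"ry": 0,"rz": 0.04},{"tx": 90,"ty": 37,"tz": -64,"rx": 0,"ry": 0,"rz": 0.06},{"tx": 125,"ty": 51,"tz": -64,"rx": 0,"ry": 0,"rz": 0.08},{"tx": 160,"ty": 65,"tz": -64,"rx": 0,"ry": 0,"rz": 0.1}]}}

```text
time: 16.72
position: [0.5179, 0.3155, 0.1093]
orientation: [-0.0, 0.694, 0.72, -0.0]
contact_force: [0.2, -0.0, -1.3]
finger_gap: 0.0298
finger_force: 30.0
```

```bash
python3 -c "
from go import *
plan((537,389,110,0))"
```

```text
t 16.72 p [517.9 315.5 109.3] F [ 0.2 -0.  -1.3] gap 0.0298
[537 389 110   0] t [72.8 21.8 -0.8] r [-0.0002  0.0001  0.0369]
```

>>> {"fn": "jog_arm", "kwargs": {"increments": [{"tx": 30,"ty": 9,"tz": 0,"rx": 0,"ry": 0,"rz": 0.02},{"tx": 55,"ty": 17,"tz": 0,"rx": 0,"ry": 0,"rz": 0.037},{"tx": 73,"ty": 22,"tz": 0,"rx": 0,"ry": 0,"rz": 0.037},{"tx": 73,"ty": 22,"tz": 0,"rx": 0,"ry": 0,"rz": 0.037},{"tx": 73,"ty": 22,"tz": 25,"rx": 0,"ry": 0,"rz": 0.037},{"tx": 73,"ty": 22,"tz": 50,"rx": 0,"ry": 0,"rz": 0.037},{"tx": 73,"ty": 22,"tz": 70,"rx": 0,"ry": 0,"rz": 0.037},{"tx": 73,"ty": 22,"tz": 70,"rx": 0,"ry": 0,"rz": 0.037}]}}

```text
time: 17.38
position: [0.5341, 0.3848, 0.0347]
orientation: [-0.0, 0.707, 0.707, -0.004]
contact_force: [-0.5, -0.6, -3.1]
finger_gap: 0.0297
finger_force: 30.0
```

```bash
python3 -c "
from go import *
avg(2)
plan((537,389,29.5,0))"
```

```text
avg [536.1  386.15  37.93] sd [0.7  0.51 0.9 ]
t 17.48 p [536.8 386.7  38.8] F [-0.1 -0.9 -0.8] gap 0.0298
[537.  389.   29.5   0. ] t [2.4 0.2 9.3] r [-0.0013  0.0014  0.0006]
```

>>> {"fn": "jog_arm", "kwargs": {"increments": [{"tx": 0,"ty": 0,"tz": 4,"rx": 0,"ry": 0,"rz": 0},{"tx": 0,"ty": 0,"tz": 7.5,"rx": 0,"ry": 0,"rz": 0},{"tx": 0,"ty": 0,"tz": 7.5,"rx": 0,"ry": 0,"rz": 0},{"tx": 0,"ty": 0,"tz": 7.5,"rx": 0,"ry": 0,"rz": 0}]}}

```text
time: 17.82
position: [0.5375, 0.3878, 0.0321]
orientation: [0.0, 0.707, 0.707, 0.0]
contact_force: [0.3, 0.2, -1.1]
finger_gap: 0.0295
finger_force: 30.0
```

```bash
python3 -c "
from go import *
avg(2)
plan((537,389,29,0))"
```

```text
avg [537.46 387.86  32.09] sd [0.02 0.   0.05]
t 17.92 p [537.4 387.9  32. ] F [-0.3  0.1 -0.8] gap 0.0299
[537 389  29   0] t [ 1.1 -0.4  3. ] r [ 0.0006 -0.0004  0.0011]
```

>>> {"fn": "jog_arm", "kwargs": {"increments": [{"tx": 0,"ty": 0,"tz": 1.5,"rx": 0,"ry": 0,"rz": 0},{"tx": 0,"ty": 0,"tz": 3,"rx": 0,"ry": 0,"rz": 0},{"tx": 0,"ty": 0,"tz": 3.2,"rx": 0,"ry": 0,"rz": 0},{"tx": 0,"ty": 0,"tz": 3.2,"rx": 0,"ry": 0,"rz": 0},{"tx": 0,"ty": 0,"tz": 3.2,"rx": 0,"ry": 0,"rz": 0}]}}

```text
time: 18.33
position: [0.5375, 0.3879, 0.0291]
orientation: [-0.0, 0.707, 0.707, 0.0]
contact_force: [-0.5, -0.5, 5.1]
finger_gap: 0.0294
finger_force: 30.0
```

>>> {"fn": "jog_arm", "kwargs": {"increments": [{"tx": 0,"ty": 0,"tz": 0,"rx": 0,"ry": 0,"rz": 0},{"tx": 0,"ty": 0,"tz": 0,"rx": 0,"ry": 0,"rz": 0},{"tx": 0,"ty": 0,"tz": 0,"rx": 0,"ry": 0,"rz": 0},{"tx": 0,"ty": 0,"tz": 0,"rx": 0,"ry": 0,"rz": 0},{"tx": 0,"ty": 0,"tz": 0,"rx": 0,"ry": 0,"rz": 0},{"tx": 0,"ty": 0,"tz": -10,"rx": 0,"ry": 0,"rz": 0},{"tx": 0,"ty": 0,"tz": -35,"rx": 0,"ry": 0,"rz": 0},{"tx": 0,"ty": 0,"tz": -70,"rx": 0,"ry": 0,"rz": 0}], "gripper": 0}}

```text
time: 19.0
position: [0.5354, 0.3864, 0.097]
orientation: [-0.0, 0.707, 0.707, -0.003]
contact_force: [-0.5, -0.3, -0.5]
finger_gap: 0.0809
finger_force: 0.0
```

>>> {"fn": "jog_arm", "kwargs": {"increments": [{"tx": -10,"ty": -20,"tz": -30,"rx": 0,"ry": 0,"rz": 0},{"tx": -30,"ty": -50,"tz": -50,"rx": 0,"ry": 0,"rz": 0},{"tx": -50,"ty": -75,"tz": -70,"rx": 0,"ry": 0,"rz": 0},{"tx": -70,"ty": -100,"tz": -90,"rx": 0,"ry": 0,"rz": 0},{"tx": -90,"ty": -120,"tz": -110,"rx": 0,"ry": 0,"rz": 0},{"tx": -90,"ty": -120,"tz": -110,"rx": 0,"ry": 0,"rz": 0},{"tx": -90,"ty": -120,"tz": -110,"rx": 0,"ry": 0,"rz": 0}], "gripper": 0}}

```text
time: 19.58
position: [0.4174, 0.2975, 0.2103]
orientation: [-0.0, 0.707, 0.707, 0.002]
contact_force: [-1.3, 1.4, -0.1]
finger_gap: 0.0884
finger_force: 0.0
```

```bash
python3 -c "
from go import *
plan()
im=grab_frame('scene')[...,::-1]; cv2.imwrite('pics/s9.png',cv2.resize(im,(800,600),interpolation=cv2.INTER_CUBIC))"
```

```text
t 19.58 p [417.4 297.5 210.3] F [-1.3  1.4 -0.1] gap 0.0884
```

View pics/s9.png

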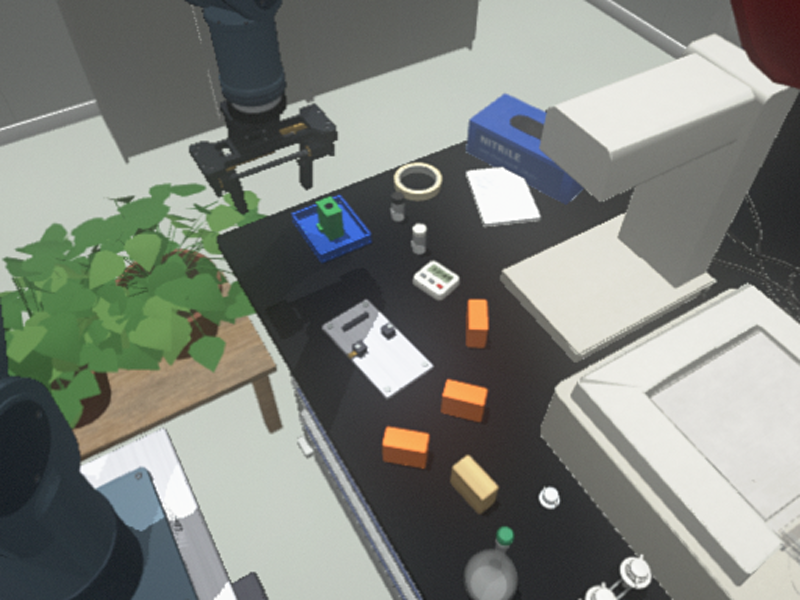

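The spacer stands upright in the tray at (332,220), the wooden block is on open bench at (474,483), the fixture is empty, and the gripper is clear of everything.

```bash
python3 -c "
from cell import hand_in; print(hand_in())"
```

```text
the job is handed in; nothing more can be done
None
```

I handed the job in at about 20 s: I knocked the spacer clear with the wooden block, set the block down on the bench, and stood the spacer upright in the blue tray with the gripper clear of it.

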